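# Fresh beaker onto the balance

## Robot

A 6-joint arm with a two-finger parallel gripper is mounted at the origin on the work surface. World frame = base frame: x ahead of the robot, y to its left, z up, the work surface at z = 0. Lengths are in m, angles in degrees, forces in N, time in s.
With the tool pointing down it reaches from about 0.325 to 0.85 m from the base axis. Payload 15.5 kg.
Tool frame: the origin (TCP) lies at the very end of the fingers, on their centre line; the grasp point (between the pads) lies arm.grip_depth behind it (arm.grip_depth is the distance from the TCP to the grasp point, in m); z points along the fingers, y is the direction in which the jaws open and shut (so a half turn about z gives the same grasp; the last joint's range is limited). The gripper opens to 91 mm and grips with 3 to 60 N. Pads are 32 mm wide; open, the fingers measure 118 mm over their backs; the gripper's body (76 mm by 178 mm) begins 60 mm behind the grasp point.
Start: joints at [70.216, 28.281, 77.091, -0, 74.628, -5.472], TCP at [0.155, 0.606, 0.214] pointing down, gripper open.
Joint ranges: [-166.48, 166.48], [-47.26, 123.95], [12.59, 153.08], [-70.14, 250.14], [6.76, 159.57], [-176.63, 176.63]. Speed limits (degrees/s): [108.29, 108.29, 147.25, 172.46, 172.46, 172.46].

## Interface

Orientations are given as a 3x3 rotation matrix whose columns are the frame's x, y, z axes.
In Python, from rig import arm gives the robot as it stands. Calls block until the motion is done:
- arm.move_to(position, orientation): joint-space move of the TCP to a pose.
- arm.move_l(position, orientation=None, feed=0.15): straight line of the TCP; orientation=None keeps the orientation; feed is the mean speed in m/s.
- arm.move_joints(angles): joint-space move.
- arm.grip(opening): finger opening in m; the grip force is fixed at half the most; returns when the fingers have stopped.
- arm.sleep(seconds).
- arm.solve_ik(position, orientation): joint angles nearest the present ones, or None.
- arm.snapshot(name): name is "scene" or "top" or "wrist"; returns the picture (480x640x3 uint8, red, green, blue); there is no depth.
- arm.get_calibration(name): a dict with "intrinsics" (3x3 intrinsics, pixels), "k1" (the pictures are not rectified: a ray, as slopes to the right and down, at radius r is drawn at 1 + k1 r^2 times it, then the intrinsics apply), "cam_to_world" (4x4, takes a point from camera to world coordinates). Camera axes: x right, y down, z forward; pixel columns grow to the right and rows downward; lengths in m; the calibration is good to about 2 mm. A picture is of the moment at which its call begins: read the wrist's pose just before it. get_calibration takes no time and is no camera call; for the wrist camera it gives the pose at the moment of the call.
A pose or a line that the arm cannot do raises arm.Unreachable and nothing moves.
- arm.sign_off(): hands the job in, once; it reports no verdict.
Readings, each from a call of its own:
- arm.current_t(): time.
- arm.current_joint_positions(): joint angles.
- arm.current_dq(): joint speeds.
- arm.current_tau(): joint torques, N m.
- arm.current_ee_pos(): TCP position.
- arm.current_tool_rot(): TCP orientation.
- arm.current_force(): force on the tool from outside, world axes, zero at the start.
- arm.current_torque(): the same for the moment, N m.
- arm.current_width(): finger opening in m.
Only numpy, scipy, OpenCV 4.12 (cv2) and the standard library are available. Lean on these libraries where they do the work, as an engineer would, in place of code of your own. Each camera call takes 0.05 s, during which the arm holds its last target. There are 200 camera calls.

## Task

Get a fresh beaker ready for weighing: twist the top beaker loose from the nested stack while you ease it up, so that the rest of the stack stays down in its wire rack, and stand the beaker upright in the middle of the balance pan, set down rather than dropped. Once you have let go of it, press the blue tare key fully down and release it. Do not press the red on/off key, and leave the jar, the wash bottle and the spatula where they are.

Things in the scene. Friction and masses are not known exactly. Their poses are not given: they have to be found in the camera images.
- beaker_mid (a point): Top beaker of the nested stack: loose, 50 g, milky white plastic, open, 90 mm tall. Point on its axis half-way up; z up, x towards its spout. Foot 40 mm across, a cone up to a stacking shoulder 52 mm up, then the grip band to the rim. It sits with the cone inside the beaker below, its spout in line with those below to within 6 degrees.
- beaker_band (a point): Centre of the top beaker's grip band (26 mm above beaker_mid, same axes): 54 mm across, straight-sided, 38 mm tall, 2.5 mm wall; it alone stands out of the stack. Grip it across the outside with the fingertips above the stack's rim 19 mm below, or they hold the next beaker too. Only the spout sticks out: 8.5 mm long, 10 mm wide, in the top 7 mm, towards +x.
- stack: The three lower beakers, of the same kind, jammed together as one loose piece (150 g) standing in the rack: origin at the centre of the lowest foot, z up, x towards the spouts; 166 mm tall, 54 mm across; one spout every 38 mm of height, reaching 36 mm from the axis, the uppermost 159 to 166 mm up.
- stack_top (a point): Centre of the uppermost rim of the stack; the top beaker's shoulder rests on it. This rim grips the top beaker's cone: pulled straight up (about 3 N) it brings the whole stack along. While it turns, either way, the drag is far less: turned some 50 degrees over the first 6 mm of slow lift it comes away, then it lifts freely.
- rack: Steel wire rack, fixed to the bench: round foot 94 mm across, 6 mm thick, on which the stack stands, and four upright rods 5 mm thick, 150 mm high, holding it sideways with 1 to 2 mm play; two rods flank the spouts (+x side), so the stack cannot turn more than about 5 degrees. Origin: centre of the foot's underside; z up.
- balance: Top-loading balance, white and dark teal, fixed, 280 x 200 mm and 78 mm high to the top of the pan: origin on the bench under the pan's centre; z up, its front with display and keys towards its own -x.
- pan (a point): Centre of the flat top of the round steel weighing pan, 130 mm across, 78 mm above the bench. It does not give way. Axes as the balance.
- tare_key_top (a point): Centre of the top of the blue round tare key, 26 mm across, pressed straight down; at the balance's front left (its +y side), top 63 mm above the bench, 132 mm before and 70 mm left of the pan's centre.
- tare_key (a joint): Travel of the blue tare key: 0 up, 0.005 m fully down; spring key, about 4 N fully down, comes back up by itself.
- power_key_top (a point): Centre of the top of the red on/off key, same size as the tare key, at the balance's front right (its -y side). Not to be pressed.
- power_key (a joint): Travel of the red on/off key, as the tare key's.
- jar_mid (a point): Amber glass jar with white cap, 52 mm across, 85 mm tall, loose bystander: its centre, half-way up.
- washbottle_mid (a point): White wash bottle with teal cap and bent nozzle, 60 mm across, about 170 mm tall over the nozzle, which reaches 52 mm from the axis; loose bystander: point on its axis 62 mm above its foot.
- spatula_mid (a point): Steel laboratory spatula, 155 mm long, 20 mm at its widest, 5 mm thick, lying flat on the bench; loose bystander: its middle. Its length runs along its y.
There are look-alikes about, which are no part of the job. Leave any green look-alike of the part that bears beaker_mid alone. Of the things that look like the rack, the smaller one is meant.

How it is judged:
By the outcome, as a careful person would: the job done as asked, in the order asked, and still so for the second after the job is handed in, with the robot touching nothing.
It also fails if it takes over 64 s, if anything falls off the work surface, if the arm or the gripper's body presses on something with over 40 N, if the wrist force passes 120 N, or if a joint passes its speed limit or range.

## Working session

There is one attempt and no reset: what is moved stays moved. The work goes in short steps, each a Python script; the robot and the scene stay as the last script left them, time stands still between calls to the robot, and variables do not carry over. Pictures are saved under pics/ and viewed, about 8 in all and at most 12, crops included, and the job is handed in when it is done.

```bash
mkdir -p pics; ls
python3 - <<'E'
from rig import arm
import cv2,numpy as np
for n in("scene","top"):
    im=arm.snapshot(n); cv2.imwrite(f"pics/{n}0.png",im[:,:,::-1])
    c=arm.get_calibration(n); print(n,c)
print(arm.grip_depth,arm.current_t(),arm.current_tool_rot())
E
```

```text
pics
scene {'intrinsics': array([[476.75723774,   0.        , 321.78768841],
       [  0.        , 476.75723774, 233.25723508],
       [  0.        ,   0.        ,   1.        ]]), 'k1': -0.014644566814476238, 'cam_to_world': array([[ 0.80968361,  0.44654124, -0.38080622,  1.02485415],
       [ 0.58661411, -0.59678184,  0.54748089, -0.5544755 ],
       [ 0.01721456, -0.6666726 , -0.74515186,  0.88444292],
       [ 0.        ,  0.        ,  0.        ,  1.        ]])}
top {'intrinsics': array([[570.37050616,   0.        , 324.69784032],
       [  0.        , 570.37050616, 244.30645563],
       [  0.        ,   0.        ,   1.        ]]), 'k1': -0.033569295022632124, 'cam_to_world': array([[ 0.00362023, -0.98933235,  0.14563101,  0.42583565],
       [-0.99982302, -0.00626959, -0.0177374 , -0.00482784],
       [ 0.01846123, -0.14554102, -0.98917996,  1.34809095],
       [ 0.        ,  0.        ,  0.        ,  1.        ]])}
0.0188 0.1 [[-9.68966962e-01  2.47189946e-01 -3.96354980e-04]
 [ 2.47190230e-01  9.68966417e-01 -1.03554629e-03]
 [ 1.28078034e-04 -1.10138522e-03 -9.99999385e-01]]
```

View pics/scene0.png

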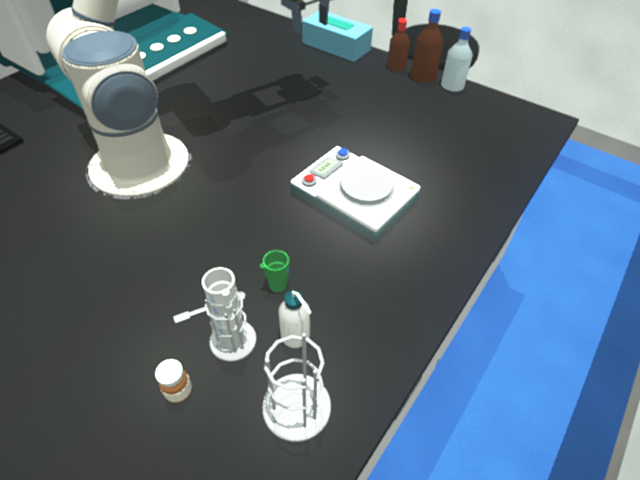

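View pics/top0.png

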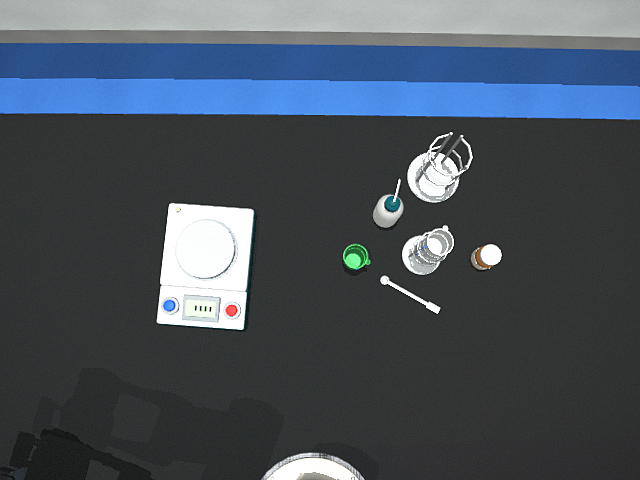

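The scene view shows the stack in its rack at about (225,310), the green look-alike at (276,270) and the larger rack at (297,390). In the top view the stack's rim is near (438,240), the pan near (205,249), and the blue and red keys near (169,306) and (232,310).

```bash
cat > h.py <<'E'
from rig import arm
import cv2,numpy as np
def ray(c,uv):
    K=c["intrinsics"];k=c["k1"]
    d=cv2.undistortPoints(np.array(uv,float).reshape(-1,1,2),K,np.array([k,0,0,0.]))[:,0]
    M=c["cam_to_world"]
    return M[:3,3],np.c_[d,np.ones(len(d))]@M[:3,:3].T
def plane(c,uv,z):
    o,d=ray(c,uv); return o+d*((z-o[2])/d[:,2])[:,None]
def proj(c,P):
    M=c["cam_to_world"];p=(np.atleast_2d(P)-M[:3,3])@M[:3,:3]
    s=p[:,:2]/p[:,2:];s=s*(1+c["k1"]*(s**2).sum(1))[:,None]
    return s@c["intrinsics"][:2,:2].T+c["intrinsics"][:2,2]
def blobs(m,amin=30):
    n,l,s,ce=cv2.connectedComponentsWithStats(m.astype(np.uint8))
    return [(ce[i],s[i]) for i in range(1,n) if s[i][4]>=amin]
def hsv(im): return cv2.cvtColor(im,cv2.COLOR_RGB2HSV)
E
python3 - <<'E'
from h import *
c=arm.get_calibration("top"); im=cv2.imread("pics/top0.png")[:,:,::-1].copy()
H=hsv(im); h,s,v=[H[...,i].astype(int) for i in range(3)]
for nm,m,z in (("blue",(h>100)&(h<125)&(s>150),.063),("red",((h<5)|(h>175))&(s>150),.063),("green",(h>50)&(h<75)&(s>120),.05),("amber",(h>5)&(h<20)&(s>120),.04),("teal",(h>80)&(h<100)&(s>120),.13)):
    for ce,st in blobs(m,25):
        if ce[1]>130: print(nm,ce.round(1),st[2:],plane(c,[ce],z).round(4))
for nm,uv,z in(("rim",(438,240),.21),("foot",(421,255),.006),("pan",(205.5,249),.078),("jar",(491,255),.085),("spat",(410,295),0),("wbcap",(393,203),.13),("bigrackfoot",(434,178),.006),("tip",(447,229),.2)): print(nm,plane(c,[uv],z).round(4))
x,y=370,120
cv2.imwrite("pics/crop1.png",cv2.resize(im[y:y+200,x:x+200,::-1],None,fx=3,fy=3,interpolation=cv2.INTER_CUBIC)[:600])
s0=cv2.imread("pics/scene0.png")
cv2.imwrite("pics/crop2.png",cv2.resize(s0[250:410,140:350],None,fx=3.7,fy=3.7,interpolation=cv2.INTER_CUBIC))
E
```

```text
blue [168.6 305.1] [12 11 97] [[0.4754 0.3209 0.063 ]]
red [231.1 309.9] [11 11 96] [[0.4655 0.181  0.063 ]]
green [355.3 256.6] [ 28  26 523] [[ 0.5889 -0.0984  0.05  ]]
amber [480.3 258.4] [20 23 96] [[ 0.5876 -0.3907  0.04  ]]
teal [391.7 203.7] [ 15  15 160] [[ 0.6959 -0.173   0.13  ]]
teal [249.7 269.6] [ 16 120 234] [[0.5495 0.1337 0.13  ]]
rim [[ 0.6037 -0.2552  0.21  ]]
foot [[ 0.5991 -0.2584  0.006 ]]
pan [[0.6005 0.2398 0.078 ]]
jar [[ 0.5898 -0.402   0.085 ]]
spat [[ 0.5043 -0.2314  0.    ]]
wbcap [[ 0.6975 -0.1759  0.13  ]]
bigrackfoot [[ 0.7882 -0.2943  0.006 ]]
tip [[ 0.6282 -0.2766  0.2   ]]
```

View pics/crop1.png

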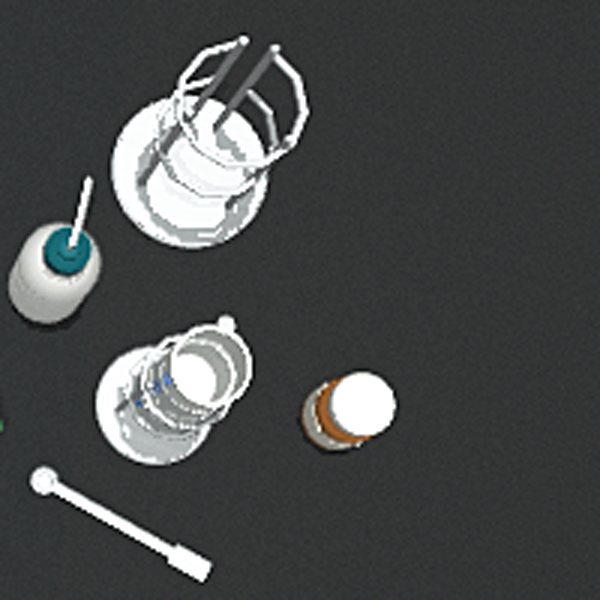

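The crop shows the stack's top rim at about crop (210,364), with its spout at (227,323), so the spout points about -22° in the world frame. Next I look from the wrist camera above it.

```bash
cat >> h.py <<'E'
def Rz(a):  # tool down, jaw (y) axis at world angle a deg
    a=np.radians(a);y=np.array([np.cos(a),np.sin(a),0]);z=np.array([0,0,-1.]);return np.c_[np.cross(y,z),y,z]
E
python3 - <<'E'
from h import *
for a in(68,-112): print(a,np.round(arm.solve_ik([.604,-.257,.36],Rz(a)),1))
j=arm.solve_ik([.604,-.257,.36],Rz(68))
arm.move_to([.604,-.257,.36],Rz(68))
print(arm.current_t(),arm.current_ee_pos(),arm.current_joint_positions())
c=arm.get_calibration("wrist");print(c)
im=arm.snapshot("wrist");cv2.imwrite("pics/w1.png",im[:,:,::-1])
im=arm.snapshot("top");cv2.imwrite("pics/top1.png",im[:,:,::-1])
print(proj(c,[[.604,-.257,.21]]))
E
```

```text
68 [-28.3  25.8  58.8  -0.   95.4 -96.3]
-112 [-28.3  25.8  58.8  -0.   95.4  83.7]
3.525 [ 0.60418805 -0.25635962  0.35990862] [-2.82047952e+01  2.58175154e+01  5.87910229e+01  5.48522981e-03
  9.54038881e+01 -9.62495124e+01]
{'intrinsics': array([[397.82142189,   0.        , 312.10863079],
       [  0.        , 397.82142189, 235.89222398],
       [  0.        ,   0.        ,   1.        ]]), 'k1': -0.0592901190311036, 'cam_to_world': array([[ 3.73888191e-01,  8.98969967e-01,  2.28167961e-01,
         5.40114460e-01],
       [ 9.27473722e-01, -3.62307042e-01, -9.23369000e-02,
        -2.30292370e-01],
       [-3.41240890e-04,  2.46143465e-01, -9.69233346e-01,
         5.30828511e-01],
       [ 0.00000000e+00,  0.00000000e+00,  0.00000000e+00,
         1.00000000e+00]])}
[[311.16861378 221.50593707]]
```

View pics/w1.png

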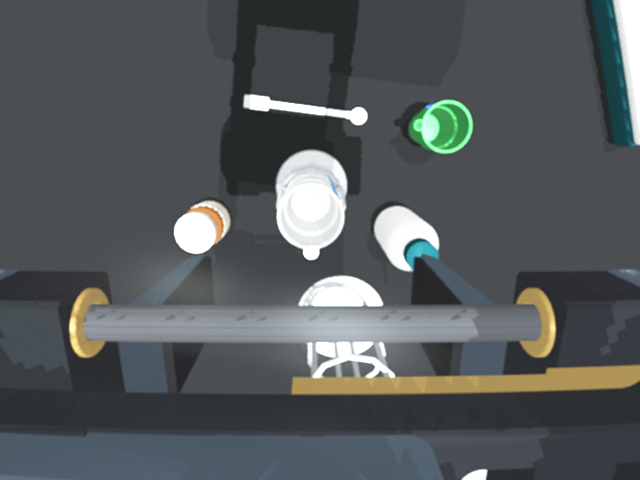

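The wrist view shows the top beaker's rim centred near (311,214), with its spout at (311,252). I'll fit the rim and the balance numerically.

Run:
```python
from h import *
from scipy.optimize import least_squares
c=arm.get_calibration("wrist"); g=cv2.imread("pics/w1.png",0)
m=((g>110)).astype(np.uint8)
cn=[k[:,0] for k in cv2.findContours(m[:, :],cv2.RETR_EXTERNAL,cv2.CHAIN_APPROX_NONE)[0]]
k=max([k for k in cn if cv2.pointPolygonTest(k.reshape(-1,1,2),(311,240),False)>=0 or (abs(k.mean(0)-[311,200]).max()<30)],key=len)
print(k.min(0),k.max(0))
sp=k[k[:,1]>250]; s=sp.mean(0)
q=k[(k[:,1]>212)&(abs(k[:,0]-311)>13)]
def fit(P,r=None):
    f=lambda p:np.hypot(P[:,0]-p[0],P[:,1]-p[1])-(p[2] if r is None else r)
    return least_squares(f,[*P[:,:2].mean(0),.03][:3 if r is None else 2],loss="soft_l1",f_scale=.0005)
P=plane(c,q,.21)
for r in(None,.027):
    o=fit(P,r);print("rim",o.x.round(4),np.sqrt((o.fun**2).mean()).round(5),len(q))
# spout tip
S=plane(c,[[sp[:,0].mean(),sp[:,1].max()]],.207)[0,:2];d=S-o.x[:2];print("spout",S,np.degrees(np.arctan2(d[1],d[0])),np.hypot(*d))
# top view check of rim + balance
c=arm.get_calibration("top"); im=cv2.imread("pics/top0.png"); g=cv2.cvtColor(im,cv2.COLOR_BGR2GRAY)
print("pred rim px",proj(c,[[*o.x[:2],.21],[*S,.207]]))
h=cv2.HoughCircles(cv2.GaussianBlur(g,(3,3),0)[190:300,150:265],cv2.HOUGH_GRADIENT,1,50,param1=60,param2=12,minRadius=26,maxRadius=36);print(h)
u=h[0,0,:2]+[150,190];print("pan",plane(c,[u],.078))
B,Rd=plane(c,[[168.6,305.1],[231.1,309.9]],.063)[:,:2]
e=(B-Rd)/np.hypot(*(B-Rd));x=np.array([e[1],-e[0]]);print("key dist",np.hypot(*(B-Rd)),"pan from keys",(B+Rd)/2+.132*x,"yaw",np.degrees(np.arctan2(x[1],x[0])))
big=cv2.resize(g[190:340,140:270],None,fx=4,fy=4,interpolation=cv2.INTER_CUBIC)
# scene view keys
c=arm.get_calibration("scene");im=cv2.imread("pics/scene0.png")[:,:,::-1].copy();H=hsv(im);h,s,v=[H[...,i].astype(int) for i in range(3)]
for nm,mm in(("blue",(h>100)&(h<125)&(s>150)),("red",((h<5)|(h>175))&(s>150))):
    for ce,st in blobs(mm[130:200,280:360],15): print(nm,ce+[280,130],st[4],plane(c,[ce+[280,130]],.063))
```

```text
[275 150] [347 260]
rim [ 0.5999 -0.2564  0.0281] 0.00021 76
rim [ 0.6014 -0.257 ] 0.00071 76
spout [ 0.63551484 -0.27042697] -21.47241991405095 0.036630341281485936
pred rim px [[438.91681008 241.10416642]
 [444.68737664 224.88188246]]
[[[53.5 59.5 30. ]]]
pan [[0.59932808 0.24420209 0.078     ]]
key dist 0.14041970270920948 pan from keys [0.60205972 0.24168332] yaw -4.02625249280025
blue [342.54761905 151.21428571] 42 [[0.47375224 0.32718615 0.063     ]]
red [308.64285714 177.5952381 ] 42 [[0.46480544 0.18481778 0.063     ]]
```

Run:
```python
from h import *
p=[.6008,-.2567]
arm.move_l([*p,.25],Rz(68.5),feed=.15)
arm.move_l([*p,.1795],feed=.06)
print(arm.current_t(),arm.current_ee_pos(),arm.current_force())
arm.grip(.045)
print(arm.current_width(),arm.current_force(),arm.current_torque(),arm.current_t())
im=arm.snapshot("scene");cv2.imwrite("pics/s2.png",cv2.resize(im[230:390,130:340,::-1],None,fx=3.5,fy=3.5,interpolation=cv2.INTER_CUBIC))
```

```text
5.8333 [ 0.6009995  -0.25681283  0.17991751] [-0.19273378  1.08276952  0.46204639]
0.05414404242034663 [-0.36756661  0.42896388  0.17431951] [ 0.04264069 -0.05517028  0.02994036] 6.4917
```

View pics/s2.png

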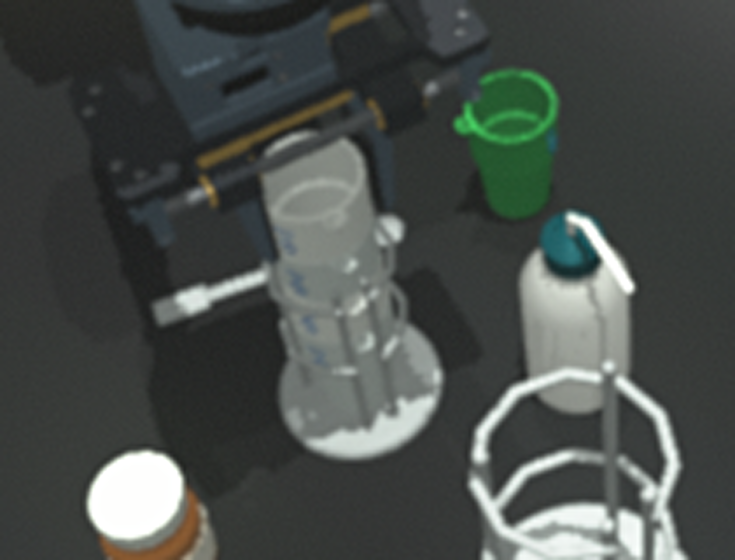

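Width is 54.1 mm, so the fingers hold only the band (crop (315,180)), above the stack's rim. Now I twist while easing it up.

Run:
```python
from h import *
p=[.6008,-.2567]
a,z=68.5,.1795
for i in range(3):
    a-=27;z+=.0022
    arm.move_l([*p,z],Rz(a),feed=.0022)
    print(arm.current_ee_pos().round(4),arm.current_force().round(2),arm.current_torque().round(3),arm.current_width().__round__(4),arm.current_t())
arm.move_l([*p,z+.012],Rz(a-10),feed=.01)
print(arm.current_ee_pos().round(4),arm.current_force().round(2),arm.current_width(),arm.current_joint_positions().round(1),arm.current_t())
im=arm.snapshot("scene");cv2.imwrite("pics/s3.png",cv2.resize(im[230:390,130:340,::-1],None,fx=3.5,fy=3.5,interpolation=cv2.INTER_CUBIC))
```

```text
[ 0.6008 -0.2567  0.1816] [ 0.66  0.42 -1.63] [ 0.027 -0.017 -0.012] 0.0541 7.425
[ 0.6008 -0.2567  0.1839] [ 0.02  0.04 -0.84] [ 0.062  0.068 -0.012] 0.0536 8.3083
[ 0.6008 -0.2567  0.1861] [-0.05 -0.46 -0.39] [-0.081  0.004 -0.005] 0.0538 9.1917
[ 0.6007 -0.2567  0.198 ] [-0.27  0.18 -0.57] 0.05424686640145348 [-28.4  31.4  73.9  -0.   74.7  -5.9] 10.5417
```

View pics/s3.png

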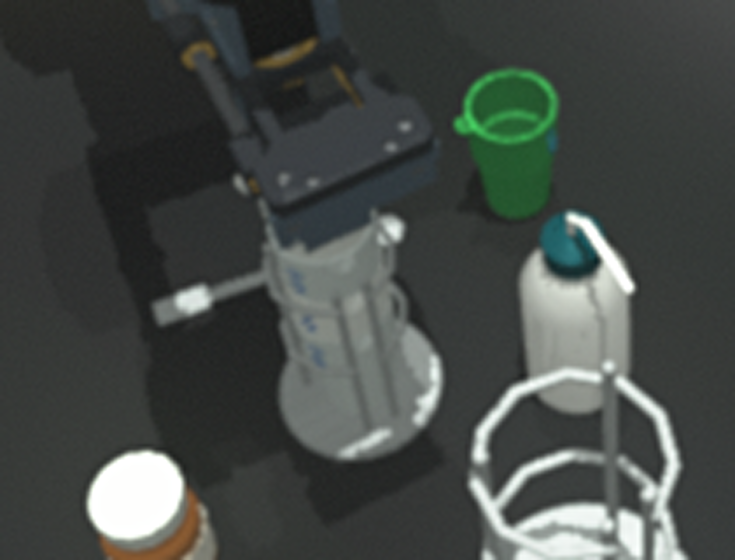

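The wrist now carries only about 0.57 N, which is the beaker's weight, and the stack stays in its rack. Next I lift it out and carry it over.

Run:
```python
from h import *
arm.move_l([.6008,-.2567,.30],feed=.08)
arm.move_to([.601,.242,.30],Rz(86))
c=arm.get_calibration("wrist");im=arm.snapshot("wrist");cv2.imwrite("pics/w4.png",im[:,:,::-1]);np.save("w4.npy",c["cam_to_world"])
print(arm.current_ee_pos(),arm.current_force(),arm.current_width(),arm.current_t())
print(proj(c,[[.601,.242,.078],[.474,.323,.063],[.465,.183,.063]]))
H=hsv(im);h,s,v=[H[...,i].astype(int) for i in range(3)]
for nm,mm in(("blue",(h>100)&(h<125)&(s>150)),("red",((h<5)|(h>175))&(s>150))):
    for ce,st in blobs(mm,40): print(nm,ce,st,plane(c,[ce],.063))
```

```text
[0.60140031 0.24107815 0.29997317] [-1.09905291 -0.4633659  -0.54006342] 0.05383256558968173 13.875
[[312.92225109 205.79731761]
 [387.13348364  68.12317191]
 [242.04498158  69.23870789]]
blue [388.23132969  69.03096539] [376  56  26  27 549] [[0.47490201 0.32403442 0.063     ]]
red [243.69507576  69.15340909] [232  56  25  27 528] [[0.46505045 0.18460472 0.063     ]]
```

View pics/w4.png

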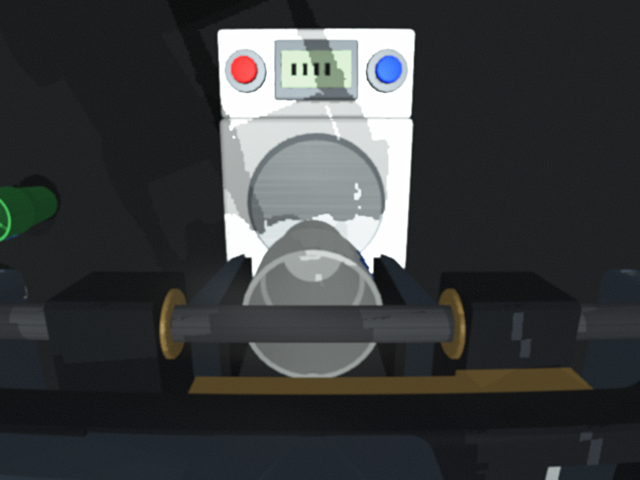

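The pan's circle spans columns 248–385 (centre about 316) and the keys are at (244,69) and (388,69). The pan centre comes out at about (0.601, 0.245). I'll lower until it touches.

Run:
```python
from h import *
p=[.601,.2447]
arm.move_l([*p,.20],Rz(86),feed=.1)
arm.move_l([*p,.1405],feed=.05)
arm.sleep(.2);f0=arm.current_force();print(f0)
z=.1405
while z>.1345:
    z-=.0005;arm.move_l([*p,z],feed=.01);arm.sleep(.05)
    f=arm.current_force()-f0
    if f[2]>1.0:break
print("z",z,f,arm.current_ee_pos(),arm.current_width(),arm.current_t())
arm.grip(.062);arm.sleep(.2);arm.grip(.085)
print(arm.current_force(),arm.current_width())
arm.move_l([*p,.25],feed=.12)
arm.sleep(.1)
c=arm.get_calibration("wrist");im=arm.snapshot("wrist");cv2.imwrite("pics/w5.png",im[:,:,::-1])
t=arm.snapshot("top");cv2.imwrite("pics/top5.png",t[:,:,::-1])
print(arm.current_t(),"rim,foot px",proj(c,[[*p,.168],[*p,.078]]),proj(arm.get_calibration("top"),[[*p,.168],[*p,.078]]))
```

```text
[-0.22347322  0.4289764  -0.20271707]
z 0.137 [-1.49221474 -1.47761948  7.05603237] [0.60113401 0.24473433 0.13753092] 0.05351529832525588 18.6667
[-0.42771904  0.96159436 -0.58549629] 0.08498641336622277
21.0667 rim,foot px [[312.17044731 244.18813051]
 [312.27615466 216.97767606]] [[195.03360176 242.81711568]
 [203.30353691 248.76021735]]
```

View pics/w5.png

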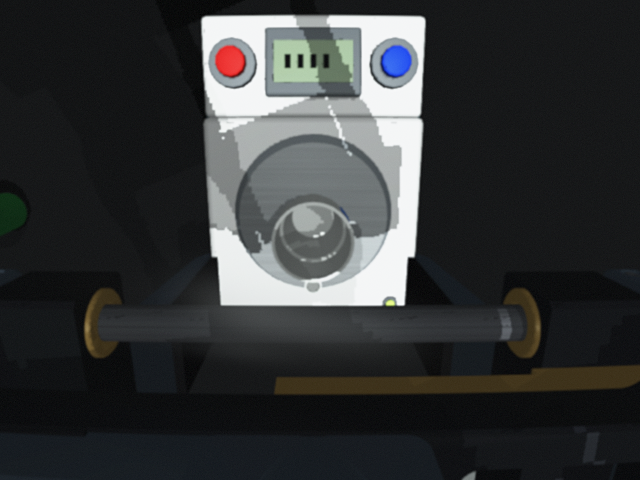

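The beaker stands upright on the pan, with its rim at (313,243) inside the pan circle (columns 236–391, rows 134–286). I'll check the centring numerically before pressing the key.

Run:
```python
from h import *
c=arm.get_calibration("wrist");p=np.array([.601,.2447])
print(proj(c,[[p[0]+d,p[1]+e,.078] for d,e in((.065,0),(-.065,0),(0,.065),(0,-.065))]).round(1))
print("pan edges->world",plane(c,[[313.5,134.5],[313.5,286.5],[236.5,210],[390.5,210]],.078).round(4))
im=cv2.imread("pics/w5.png")[:,:,::-1].copy();H=hsv(im);h,s,v=[H[...,i].astype(int) for i in range(3)]
K={}
for nm,mm in(("blue",(h>100)&(h<125)&(s>150)),("red",((h<5)|(h>175))&(s>150))):
    ce,st=max(blobs(mm,40),key=lambda b:b[1][4]);K[nm]=plane(c,[ce],.063)[0];print(nm,ce,K[nm])
e=K["blue"]-K["red"];e/=np.linalg.norm(e);x=np.array([e[1],-e[0],0]);print("pan from keys",(K["blue"]+K["red"])/2+.132*x,np.linalg.norm(K["blue"]-K["red"]))
b=K["blue"];print(np.round(arm.solve_ik([b[0],b[1],.1],Rz(86)),1))
# top view pan ellipse & brightness
g=cv2.imread("pics/w5.png",0);print("col313 rows",[int(v) for v in g[125:145,300]],[int(v) for v in g[275:300,325]])
```

```text
[[317.1 286.1]
 [306.8 141. ]
 [386.2 211.7]
 [238.6 221.8]]
pan edges->world [[0.5311 0.2507 0.078 ]
 [0.6662 0.2413 0.078 ]
 [0.5904 0.179  0.078 ]
 [0.5998 0.3135 0.078 ]]
blue [395.74013605  60.97687075] [0.47499999 0.32424084 0.063     ]
red [229.96105702  60.91655076] [0.46516495 0.18454989 0.063     ]
pan from keys [0.60175652 0.24512476 0.063     ] 0.1400367381935812
[ 28.4  32.   91.4  -0.   56.6 -57.6]
col313 rows [175, 174, 174, 174, 175, 174, 177, 175, 174, 156, 120, 90, 89, 87, 89, 87, 90, 93, 104, 118] [92, 139, 213, 242, 243, 232, 194, 175, 172, 172, 172, 186, 221, 235, 236, 235, 235, 235, 235, 235, 235, 234, 235, 235, 234]
```

The beaker is within about 2 mm of the pan centre by both estimates. Now I press the tare key with closed fingers, watching the force.

Run:
```python
from h import *
p=[.475,.3242]
arm.grip(0.0)
arm.move_l([*p,.22],Rz(86),feed=.15)
arm.move_l([*p,.070],feed=.1)
arm.sleep(.2);f0=arm.current_force()
z=.066
while z>.0565:
    arm.move_l([*p,z],feed=.02);arm.sleep(.1)
    f=arm.current_force()-f0;print(round(z,4),arm.current_ee_pos().round(4)[2],f.round(2))
    if f[2]>14:break
    z-=.001 if z>.06 else .0005
im=arm.snapshot("scene");cv2.imwrite("pics/s6.png",cv2.resize(im[120:250,260:440,::-1],None,fx=4,fy=4,interpolation=cv2.INTER_CUBIC))
arm.sleep(.3);print(arm.current_t())
```

```text
0.066 0.0661 [0.46 0.47 0.32]
0.065 0.0651 [ 1.   -0.48  1.06]
0.064 0.064 [1.57 0.7  2.2 ]
0.063 0.063 [1.82 0.17 3.13]
0.062 0.0622 [-0.27 -0.38  6.99]
0.061 0.0619 [-3.04 -2.28 21.35]
27.925
```

View pics/s6.png

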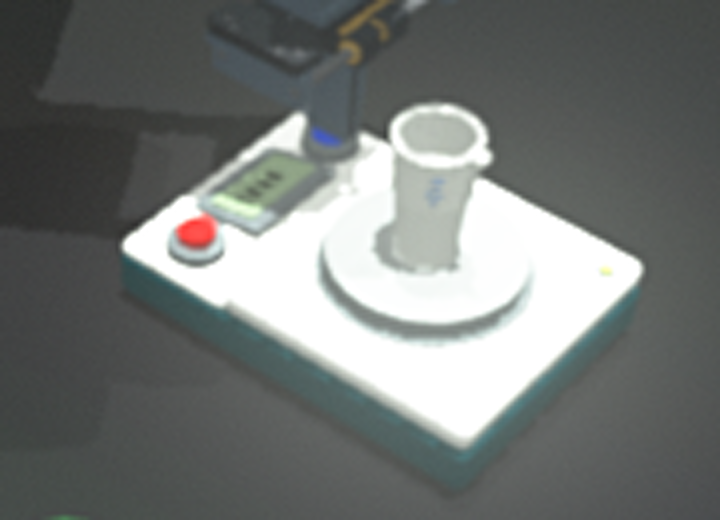

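Run:
```python
from h import *
p=[.475,.3242]
for z in(.063,.064,.065,.067,.070,.075):
    arm.move_l([*p,z],feed=.02);arm.sleep(.25)
    print(z,arm.current_ee_pos().round(4),np.mean([arm.current_force() for _ in range(3)],0).round(2))
print(arm.current_width(),arm.current_t())
```

```text
0.063 [0.4751 0.3242 0.0629] [1.1  0.59 2.5 ]
0.064 [0.475  0.3242 0.064 ] [1.86 0.51 3.02]
0.065 [0.4749 0.3241 0.0649] [-0.22 -0.45  2.14]
0.067 [0.4748 0.3241 0.0669] [ 1.01 -0.33  0.09]
0.07 [0.475  0.3242 0.0699] [-0.42 -0.05 -0.5 ]
0.075 [0.475  0.3242 0.075 ] [ 0.64 -0.16 -0.11]
0.000454845629943602 31.125
```

Contact begins near 0.0665, the force rises at about 0.8–1 N/mm, and there is a hard stop near 0.062. That fits 5 mm of travel and about 4 N, but the height is 4 mm off what was stated. I'll compare the key's pixels before and during the press, to rule out the bezel being the stop.

Run:
```python
from h import *
im=arm.snapshot("scene");cv2.imwrite("pics/s7f.png",im[:,:,::-1])
a=cv2.imread("pics/scene0.png")[130:190,295:370]
b=cv2.resize(cv2.imread("pics/s6.png"),(180,130),interpolation=cv2.INTER_AREA)[10:70,35:110]
d=im[130:190,295:370,::-1]
cv2.imwrite("pics/cmp.png",np.vstack([np.hstack([cv2.resize(q,(390,300),interpolation=cv2.INTER_NEAREST) for q in (a,b)]),np.hstack([cv2.resize(d,(390,300),interpolation=cv2.INTER_NEAREST),np.zeros((300,390,3),np.uint8)])]))
c=arm.get_calibration("scene")
print("key top centre px at z .063,.058; ring:",proj(c,[[.475,.3242,z] for z in(.067,.063,.058,.053)]).round(1)-[295,130])
```

```text
key top centre px at z .063,.058; ring: [[47.4 20.8]
 [47.3 21.9]
 [47.2 23.4]
 [47.1 24.8]]
```

View pics/cmp.png

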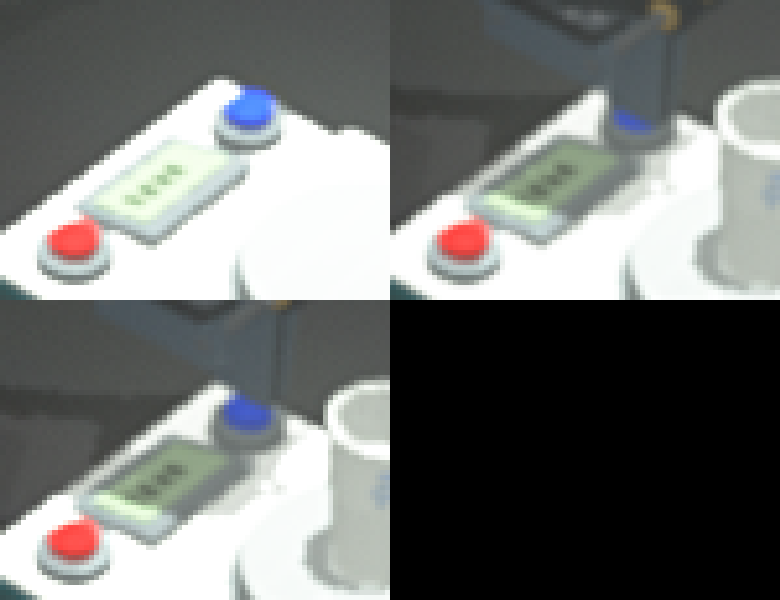

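While pressed, the blue cap is still partly visible beside the fingertip, so the fingers may not be quite centred and could have stopped on the bezel. I'll press again with the tool tilted so that a single fingertip corner lands on the key's centre. Then the bezel can't interfere.

Run:
```python
from h import *
from scipy.spatial.transform import Rotation as Ro
k=np.array([.4745,.3252]); R0=Rz(86)
ax=np.cross([0,0,1],np.array([-1,1,0])/2**.5)   # body leans to -x,+y
R=Ro.from_rotvec(np.radians(18)*ax).as_matrix()@R0
cs=np.array([R@[sx*.014,sy*.012,0] for sx in(1,-1) for sy in(1,-1)]);co=cs[cs[:,2].argmin()];print(R[:,2].round(3),cs.round(4))
P=lambda z:[k[0]-co[0],k[1]-co[1],z-co[2]]
print(arm.solve_ik(P(.08),R))
arm.move_l([.475,.3242,.11],feed=.1)
arm.move_l(P(.08),R,feed=.05)
arm.move_l(P(.072),feed=.03);arm.sleep(.25)
f0=np.mean([arm.current_force() for _ in range(5)],0)
z=.069
while z>.0515:
    arm.move_l(P(z),feed=.02);arm.sleep(.08)
    f=arm.current_force()-f0;zz=arm.current_ee_pos()[2]+co[2];print(round(z,4),round(zz,4),f.round(2))
    if f[2]>12 or np.hypot(*f[:2])>12:break
    z-=.001
im=arm.snapshot("scene");cv2.imwrite("pics/s8.png",cv2.resize(im[130:190,295:370,::-1],(750,600),interpolation=cv2.INTER_CUBIC))
arm.sleep(.2)
arm.move_l(P(.09),feed=.06)
print(arm.current_t())
```

```text
[ 0.219 -0.219 -0.951] [[-0.0125  0.0123 -0.0057]
 [-0.0147 -0.0111 -0.0008]
 [ 0.0147  0.0111  0.0008]
 [ 0.0125 -0.0123  0.0057]]
[ 37.52220208  33.97585785  94.23467811 -22.98278744  51.69275381
 -34.12802813]
0.069 0.0689 [-0.09  0.41  1.74]
0.068 0.068 [-0.63  0.72  0.41]
0.067 0.067 [-0.79 -1.06  0.35]
0.066 0.066 [-0.59  0.73  1.62]
0.065 0.065 [-0.38 -0.19  1.99]
0.064 0.064 [-0.14  0.81  3.63]
0.063 0.063 [-0.33  0.11  3.42]
0.062 0.062 [0.25 0.26 4.1 ]
0.061 0.061 [-0.16 -1.46  4.91]
0.06 0.0604 [-2.83 -0.54 11.46]
0.059 0.0599 [-4.68 -0.54 20.42]
37.7083
```

View pics/s8.png

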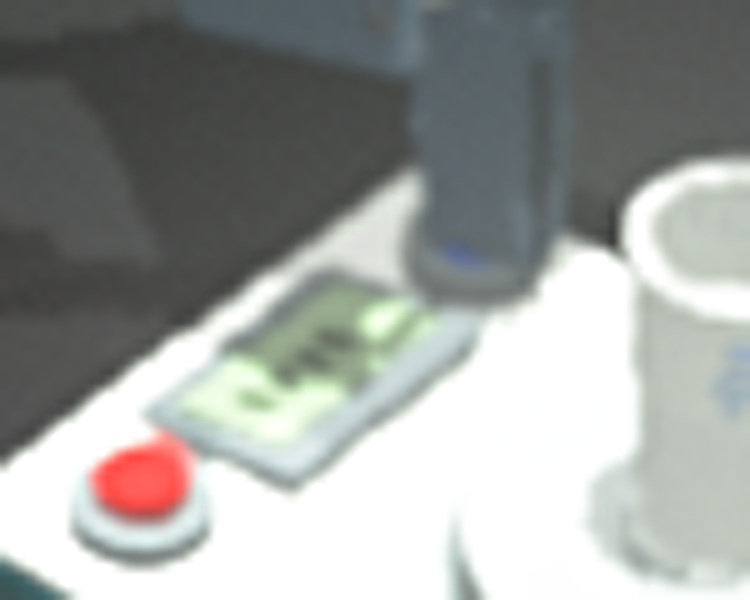

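In the tilted press the spring travelled at least 5 mm, reached 4–5 N, then hit a hard stop, with the cap nearly sunk into its ring. The key went fully down. Now I retract and check everything numerically against the first pictures.

Run:
```python
from h import *
q=arm.current_ee_pos()
arm.move_l([q[0],q[1],.25],feed=.15)
arm.move_to([.36,.32,.33],Rz(86))
arm.sleep(.3)
im=arm.snapshot("top");a=cv2.imread("pics/top0.png")[:,:,::-1]
cv2.imwrite("pics/top9.png",im[:,:,::-1])
for n,(x0,y0,x1,y1) in dict(jar=(465,240,510,275),spat=(375,270,445,320),wash=(370,175,405,232),green=(340,240,373,275),stackrack=(400,220,460,280)).items():
    A=(cv2.cvtColor(a[y0:y1,x0:x1],7)>100);B=(cv2.cvtColor(im[y0:y1,x0:x1],7)>100)
    print(n,A.sum(),B.sum(),(A^B).sum(),np.argwhere(A).mean(0).round(1) ,np.argwhere(B).mean(0).round(1))
s=arm.snapshot("scene");H=hsv(s);h,sa,v=[H[...,i].astype(int) for i in range(3)]
for ce,st in blobs(((h>100)&(h<125)&(sa>150))[130:200,280:360],8): print("blue key",ce+[280,130],st[4])
S=np.hstack([cv2.resize(im[190:340,140:270,::-1],None,fx=3,fy=3),cv2.resize(s[230:380,140:270,::-1],None,fx=3,fy=3)])
cv2.imwrite("pics/fin.png",S);print(arm.current_t())
```

```text
jar 541 451 90 [16.2 21.6] [15.6 22.7]
spat 447 423 24 [19.7 37.6] [19.9 37.8]
wash 642 587 55 [35.2 17.3] [35.6 17. ]
green 354 300 54 [17.8 15.1] [18.5 14.6]
stackrack 1699 1371 340 [30.3 27.2] [31.9 24.7]
blue key [342.52380952 151.26190476] 42
39.925
```

View pics/fin.png

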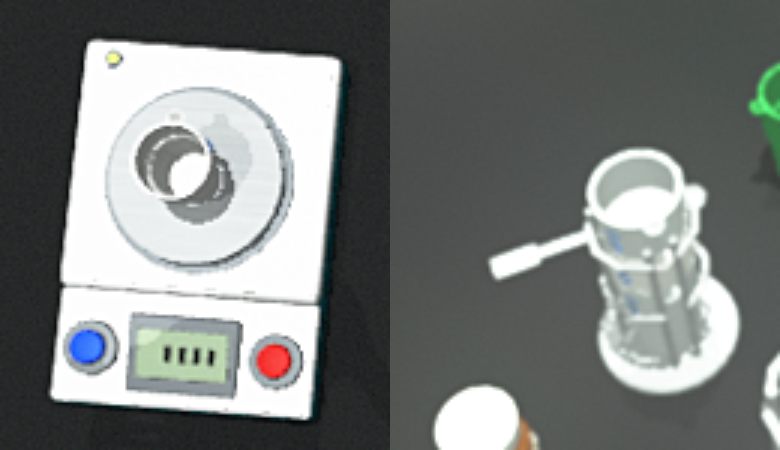

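The beaker stands upright on the pan, the stack is down in its rack, the blue key is back at its original pixel (342.5,151.3), and nothing else has shifted visibly.

```bash
python3 -c "
from rig import arm
arm.sign_off();print(arm.current_t())"
```

```text
the job is handed in; nothing more can be done
the job is handed in; nothing more can be done
```

The job is handed in at about 40 s. The beaker stands upright on the balance pan, and the blue tare key was pressed fully down and released. I never went near the red key.

- **Unstacking:** I gripped only the grip band and turned the beaker about 80° over the first 6.6 mm of lift. The wrist then carried about 0.57 N, which is just the beaker. The final picture shows the rest of the stack still down in its rack.
- **Placing:** I lowered it slowly until it touched the pan (about 7 N of contact) and then let go. It is within about 2 mm of the pan centre estimated from the keys and the wrist view.
- **Tare key, pressed twice:** The first press met the key about 3–4 mm higher than the stated 63 mm and stopped hard after about 4.5–5 mm, which could have been the bezel. I pressed again with a single tilted fingertip corner: at least 5 mm of travel, 4–5 N, then a hard stop, with the cap sunk into its ring. I did not resolve the height difference; the key is back up at its original pixel position.
- **Bystanders:** The jar, wash bottle and spatula are where they were to within about 1 pixel. Their bright areas came out slightly smaller in the last picture, as did the untouched green beaker's, so I put that down to lighting.

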